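Reset the sunken overload breaker of a bench power unit

TASK

The overload breaker of the power unit on the electronics bench has tripped: its round reset key has popped up at the bottom of the square well, while the unit's rocker switch still stands on. With a fingertip, press the rocker's raised half down to switch off, then reach into the well and press the reset key fully home, and then press the rocker back over to on. Only touch and press: pick nothing up, leave the charger plugged in and the other things on the bench where they are.

Things in the scene. Friction and masses are not known exactly. Their poses are not given: they have to be found in the camera images.
- power_unit: Low aluminium power unit screwed to the worktop, 80 mm (x) by 270 mm (y), flat top 62 mm above the worktop; origin under its centre, x away from the robot, y along its row of four flush, equal square modules (57 mm, 58 mm apart, on its centre line and square to it): two round mains sockets, the rocker switch and the breaker's square well, in an order that varies.
- socket_used: White module with a round 40 mm socket well, 17.5 mm deep, into which a black charger is plugged; another module is the same but empty. Origin at the centre of its underside, 32 mm below the unit's top.
- switch_plate: Module of the rocker switch; origin at the centre of its underside, 32 mm below the unit's top, x away from the robot. The black rocker at its middle is 44 mm long (x) and 26 mm wide (y), two 22 mm halves in a shallow V about a pivot along y. The half that is down lies level, 4 mm above the unit's top; the outer end of the raised half stands about 11 mm above it.
- well_mouth (a point): Centre of the mouth of the breaker's square well, level with the unit's top. The well is open upwards, 46 mm by 46 mm inside, sides parallel to the unit's, 24 mm deep; at the middle of its floor stands a steel neck 17 mm in diameter and 5 mm high, in a low nut, out of which comes the reset key.
- reset_key_top (a point): Centre of the top of the reset key, a black round plunger 12 mm in diameter standing at the middle of the square well; it moves with the key. Tripped, its top is 8 to 10 mm below the unit's top; fully home it is 16 mm below the unit's top and still 3 mm above the neck.
- reset_key (a joint): How far the reset key is pressed down, in m: 0 to 0.002 = tripped (popped up), 0.008 = fully home against its stop. It slides with a steady resistance of about 3 N and stays where it is left.
- switch (a joint): Tilt of the rocker switch in rad: +0.17 = on (the half away from the robot, on the unit's +x side, is down), -0.17 = off (the half towards the robot, on the -x side, is down). It moves with a steady resistance (about 3 N at 16 mm from its pivot, 2 N at the end of a half), does not spring back, and has a firm stop at both ends: press a half until it lies level. The pivot runs along the unit's y.
- switch_near_half (a point): Point on top of the rocker's half towards the robot (unit's -x side), 16 mm from the pivot, in the middle of the rocker's width; it moves with the rocker. Pressing this half down switches off.
- switch_far_half (a point): The same point on the rocker's half away from the robot (unit's +x side); pressing this half down switches on.
- charger: Bystander: black plug-in charger sitting loose in one of the two sockets, its block 50 mm (unit's x) by 44 mm by 26 mm, top 27 mm above the unit's top; origin at the underside of its plug. It lifts out easily: leave it in.
- solder_spool: Bystander beyond the unit: spool of solder standing on end, 54 mm in diameter, 40 mm high, origin at the centre of its underside.
- toroid: Bystander beyond the unit: copper-wound toroidal transformer lying flat, 95 mm in diameter, 37 mm high, origin at the centre of its underside.
- tape_roll: Bystander on the robot's side of the unit: clear roll of tape lying flat, 72 mm in diameter, 19 mm high, origin at the centre of its underside.
- screwdriver: Bystander on the robot's side of the unit: red-handled screwdriver lying flat, 190 mm long, 26 mm high, origin under its middle, long axis x.
- spanner: Bystander at the left (+y): steel spanner lying flat, 170 mm long, 8 mm high, origin under its middle, long axis x.
- multimeter: Bystander at the right (-y): red and black multimeter lying flat, 180 mm by 86 mm, 40 mm high, origin at the centre of its underside, long axis x.

How it is judged (in metres and radians):
On the way, in this order (a step that is already met when the one before it is completed fails the run):
1. the rocker is pressed over to off while the reset key is still up (value of joint switch below -0.12 rad and value of joint reset_key below 0.004 m), for 0.2 s.
2. with the switch off, the reset key is pressed fully home (value of joint reset_key above 0.007 m and value of joint switch below -0.12 rad), for 0.2 s.
At the end, for the whole second after the job is handed in: The reset key is pressed home (at least 7 of its 8 mm) and the rocker is on (tilt above 0.12 rad), the charger still sits in its socket (within 8 mm of its start) and nothing else was moved more than 20 mm (value of joint switch above 0.12 rad and value of joint reset_key above 0.007 m and distance of charger from where it was at the start of the episode below 0.008 m and linear speed of charger below 0.02 m/s); the robot touches nothing.
It fails at once if the charger is lifted or pushed out of its socket (more than 8 mm) (distance of charger from where it was at the start of the episode above 0.008 m).
It fails at once if another thing on the bench is lifted, carried or pushed more than 20 mm (distance of any of solder_spool, toroid, tape_roll, screwdriver, spanner, multimeter from where it was at the start of the episode above 0.02 m).
It also fails if it takes over 40 s, if anything falls off the work surface, if the arm or the gripper's body presses on something with over 40 N, if the wrist force passes 120 N, or if a joint passes its speed limit or range.

ROBOT

A 6-joint arm with a two-finger parallel gripper is mounted at the origin on the work surface. World frame = base frame: x ahead of the robot, y to its left, z up, the work surface at z = 0. Lengths are in mm, angles in rad, forces in N, time in s.
With the tool pointing down it reaches from about 400 to 825 mm from the base axis. Payload 7 kg.
Tool frame: the origin (TCP) lies on the mounting face of the last link; the fingertips stand bot.tip_reach ahead of it and the grasp point (between the pads) lies 155 mm ahead of it (bot.tip_reach is the distance from the TCP to the fingertips, in mm); z points along the fingers, y is the direction in which the jaws open and shut (so a half turn about z gives the same grasp; the last joint's range is limited). The gripper opens to 85 mm and grips with 20 to 120 N. Pads are 22 mm wide; open, the fingers measure 114 mm over their backs; the gripper's body (76 mm by 85 mm) begins 54 mm behind the grasp point. The pads swing forward as they close: fully open they stand 13 mm farther back than shut.
Start: joints at [-1.027, 0.359, 0.012, 0, -1.224, -0.288], TCP at [170.763, -653.021, 404.702] pointing down, gripper open.
Joint ranges: [-3.07, 3.07], [-1.43, 2.12], [-1.02, 1.25], [-3.03, 1.67], [-3.05, -0], [-3.03, 3.03]. Speed limits (rad/s): [2.39, 2.39, 3.01, 3.14, 3.14, 3.14].

INTERFACE

Orientations are given as [roll, pitch, yaw] about the fixed x, y, z axes, in that order (R = Rz(yaw) Ry(pitch) Rx(roll)).
In Python, from cell import bot gives the robot as it stands.
- The arm moves only by the tool step_arm, never from a script. Its argument "plan" is a list of rows, each an object with "linear": the shift along the world's x, y, z in m, a list of three; "rot": the turn, a rotation vector about the world's x, y, z in rad, a list of three. A call has 1 to 10 rows; each row is the pose to reach, as a shift and turn from the pose commanded when the call began; what a row does not reach only later rows make up. A row lasts 1/12 s, in which the tool goes at most 41.7 mm and 7.16 degrees, less where a joint would pass 70% of its speed; a pose out of reach is approached as far as the arm can. A call with a gripper value outside its range is refused whole. "fingers" is the gripper command: -1 is shut, 1 is fully open, values between are in proportion, set as the call begins (left out, the last holds). The fingers move at their own pace and stop on an object; "newtons" is the grip in N (left out, the last holds). Time passes only in rows, so rows that repeat a pose let the fingers close. It gives the time, the measured TCP pose, the force and the opening at its end, in the units of the state.
- bot.state(): the state, without advancing time (a new reading comes with each control period).
- bot.read_camera(name): name is "scene" or "side" or "wrist"; returns the picture (384x512x3 uint8, red, green, blue); there is no depth.
- bot.camera_info(name): a dict with "mtx" (3x3 intrinsics, pixels), "position" and "attitude" of the camera in the world. Camera axes: x right, y down, z forward; pixel columns grow to the right and rows downward; lengths in mm; the calibration is good to about 2 mm. A picture is of the moment at which its call begins: read the wrist's pose just before it. camera_info takes no time and is no camera call; for the wrist camera it gives the pose at the moment of the call.
- bot.job_done(): hands the job in, once; it reports no verdict.
The state is a dict: "clock": time; "joints": joint angles; "joint_velocities": joint speeds; "joint_torque": joint torques, N m; "eef_pos": TCP position; "tool_rot": TCP orientation; "ft_force": force on the tool from outside, world axes, zero at the start; "wrist_torque": the same for the moment, N m; "width": opening from 0.0 (shut) to 1.0 (fully open).
Only numpy, scipy, OpenCV 4.12 (cv2) and the standard library are available. Lean on these libraries where they do the work, as an engineer would, in place of code of your own. Each camera call takes 0.05 s, during which the arm holds its last target. There are 200 camera calls.

## Working session

There is one attempt and no reset: what is moved stays moved. The work goes in short steps, Python scripts to look and compute and a tool call to move; the robot and the scene stay as the last step left them, time stands still between calls to the robot, and variables do not carry over. Pictures are saved under pics/ and viewed, about 8 in all and at most 12, crops included, and the job is handed in when it is done.

Besides the shell and the picture viewer there is one more tool, called as name(argument=value, ...), one argument or row to a line, values as JSON. step_arm: Moves the arm, as the interface text tells. Its arguments: {"type":"object","properties":{"plan":{"type":"array"},"fingers":{"type":"number"},"newtons":{"type":"number"}},"required":["plan"]}

```bash
mkdir -p pics && python3 - <<'E'
from cell import bot
import cv2,numpy as np
print(bot.state(), bot.tip_reach)
for n in ("scene","side"):
    i=bot.camera_info(n); print(n,i)
ims=[bot.read_camera(n) for n in ("scene","side")]
for n,im in zip(("scene","side"),ims):
    cv2.imwrite(f"pics/{n}0.png",cv2.resize(im[:,:,::-1],(800,600),interpolation=cv2.INTER_CUBIC))
E
```

```text
{'clock': 0.0, 'joints': array([-1.02692345e+00,  3.59409389e-01,  1.10455148e-02, -3.39438518e-04,
       -1.22413827e+00, -2.88079281e-01]), 'joint_velocities': array([-0.00131786, -0.0008361 ,  0.00033841, -0.00042622, -0.00075586,
       -0.0007416 ]), 'joint_torque': array([ 9.36444994e-04, -5.83324492e+01,  2.93429321e+01,  6.93701863e+00,
       -5.94201498e-03, -8.44400262e-06]), 'eef_pos': array([ 170.7142151 , -652.8469385 ,  403.74501571]), 'tool_rot': array([ 3.13986647e+00, -1.78744557e-04, -2.88591450e+00]), 'ft_force': array([0.4644    , 1.30430363, 0.97489847]), 'wrist_torque': array([0.02135812, 0.04614636, 0.00714554]), 'width': 0.9978606852172272} 173.4
scene {'mtx': array([[374.25931922,   0.        , 258.9810985 ],
       [  0.        , 374.25931922, 192.40467572],
       [  0.        ,   0.        ,   1.        ]]), 'position': array([1017.93659569, -370.67318606,  972.03333276]), 'attitude': array([-2.5694686 ,  0.00614044,  0.92613854])}
side {'mtx': array([[471.20096379,   0.        , 258.14662183],
       [  0.        , 471.20096379, 187.13677053],
       [  0.        ,   0.        ,   1.        ]]), 'position': array([109.64975395, 890.45577298, 882.18343091]), 'attitude': array([-2.2388397 ,  0.01926562, -2.72903176])}
```

View pics/scene0.png

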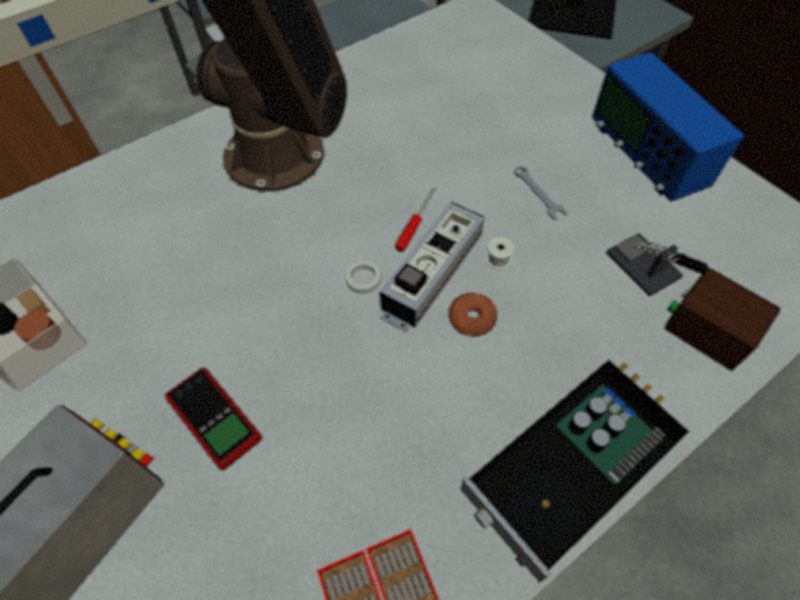

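View pics/side0.png

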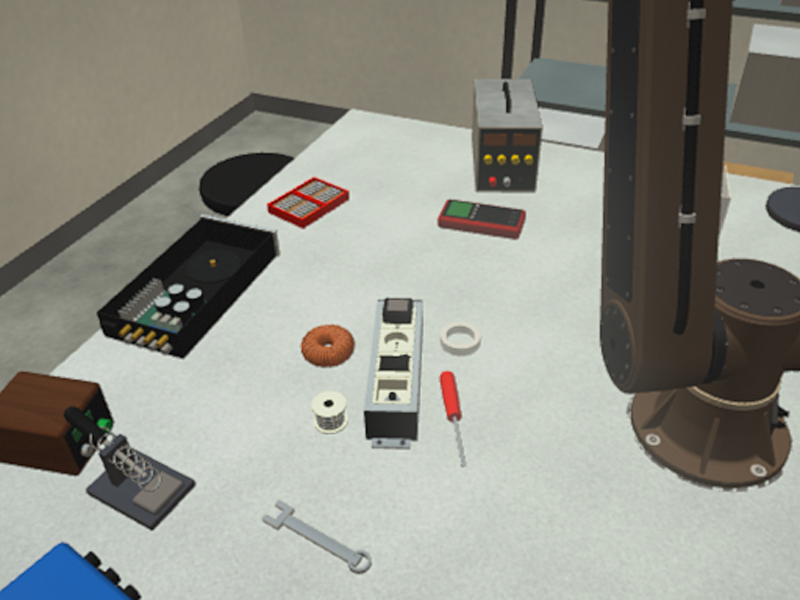

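The unit runs along y. From +y to -y the modules are well (side view 392,396), rocker (395,363), empty socket (397,338) and charger (398,310). I'll triangulate these, then look from near with the wrist camera.

```bash
cat > h.py <<'E'
from cell import bot
import cv2,numpy as np
from scipy.spatial.transform import Rotation as Ro
def ray(i,uv):
    d=np.linalg.solve(i["mtx"],[uv[0],uv[1],1.]); return Ro.from_euler("xyz",i["attitude"]).apply(d)
def onz(i,uv,z):
    d=ray(i,uv); p=i["position"]; return p+d*(z-p[2])/d[2]
def proj(i,P):
    c=Ro.from_euler("xyz",i["attitude"]).inv().apply(np.atleast_2d(P)-i["position"]); q=c@i["mtx"].T; return q[:,:2]/q[:,2:]
E
python3 - <<'E'
from h import *
s=.64
for n,pts in (("scene",dict(c1=(457,204,62),c2=(484,214,62),c3=(381,294,62),c4=(414,306,62),key=(456,229,53),rock=(441,242,68))),
 ("side",dict(c1=(417,407,62),c2=(366,406,62),c3=(421,302,62),c4=(376,300,62),key=(392,396,53),rock=(395,363,68)))):
    i=bot.camera_info(n)
    for k,(u,v,z) in pts.items(): print(n,k,onz(i,(u*s,v*s),z).round(1))
w=bot.camera_info("wrist"); st=bot.state(); R=Ro.from_euler("xyz",st["tool_rot"])
print(w, R.inv().apply(w["position"]-st["eef_pos"]), (R.inv()*Ro.from_euler("xyz",w["attitude"])).as_matrix().round(3))
E
```

```text
scene c1 [421.4 206.3  62. ]
scene c2 [475.8 232.8  62. ]
scene c3 [507.7 -49.3  62. ]
scene c4 [565.9 -16.3  62. ]
scene key [466.3 167.3  53. ]
scene rock [482.9 114.   68. ]
side c1 [410.6 191.1  62. ]
side c2 [482.3 218.8  62. ]
side c3 [501.1 -42.3  62. ]
side c4 [577.3 -17.2  62. ]
side key [458.4 177.2  53. ]
side rock [477.4 122.6  68. ]
{'mtx': array([[288.65622714,   0.        , 253.26078579],
       [  0.        , 288.65622714, 190.28848185],
       [  0.        ,   0.        ,   1.        ]]), 'position': array([  95.5051999 , -671.4684807 ,  372.58301821]), 'attitude': array([ 2.83390424e+00, -1.04953646e-03,  1.82631277e+00])} [77.47213529  0.98205569 31.29402087] [[-0.    -0.953 -0.303]
 [ 1.    -0.    -0.   ]
 [ 0.    -0.303  0.953]]
```

step_arm(
  plan=[
    {"linear":[0.31,0.3,0],"rot":[0,0,0.1]},
    {"linear":[0.31,0.3,0],"rot":[0,0,0.1]},
    {"linear":[0.31,0.3,0],"rot":[0,0,0.1]},
    {"linear":[0.31,0.3,0],"rot":[0,0,0.1]},
    {"linear":[0.31,0.3,0],"rot":[0,0,0.1]},
    {"linear":[0.31,0.3,0],"rot":[0,0,0.1]},
    {"linear":[0.31,0.3,0],"rot":[0,0,0.1]},
    {"linear":[0.31,0.3,0],"rot":[0,0,0.1]},
    {"linear":[0.31,0.3,0],"rot":[0,0,0.1]},
    {"linear":[0.31,0.3,0],"rot":[0,0,0.1]},
  ],
  fingers=-1,
)

```text
clock: 0.93
eef_pos: [471.2, -361.4, 404.6]
tool_rot: [3.141, -0.0, -2.786]
ft_force: [0.4, 0.1, -0.7]
width: -0.006
```

step_arm(
  plan=[
    {"linear":[0.037,0.51,0],"rot":[0,0,0]},
    {"linear":[0.037,0.51,0],"rot":[0,0,0]},
    {"linear":[0.037,0.51,0],"rot":[0,0,0]},
    {"linear":[0.037,0.51,0],"rot":[0,0,0]},
    {"linear":[0.037,0.51,0],"rot":[0,0,0]},
    {"linear":[0.037,0.51,0],"rot":[0,0,0]},
    {"linear":[0.037,0.51,0],"rot":[0,0,0]},
    {"linear":[0.037,0.51,0],"rot":[0,0,0]},
    {"linear":[0.037,0.519,-0.112],"rot":[0,0,0]},
    {"linear":[0.037,0.519,-0.112],"rot":[0,0,0]},
  ],
)

```text
clock: 1.77
eef_pos: [499.1, 42.7, 362.5]
tool_rot: [3.141, 0.003, -2.785]
ft_force: [1.3, -0.1, -0.5]
width: -0.0
```

step_arm(
  plan=[
    {"linear":[0.005,0.12,-0.085],"rot":[0,0,0]},
    {"linear":[0.005,0.12,-0.085],"rot":[0,0,0]},
    {"linear":[0.005,0.12,-0.085],"rot":[0,0,0]},
    {"linear":[0.005,0.12,-0.085],"rot":[0,0,0]},
    {"linear":[0.005,0.12,-0.085],"rot":[0,0,0]},
    {"linear":[0.005,0.12,-0.085],"rot":[0,0,0]},
  ],
)

```text
clock: 2.27
eef_pos: [503.9, 161.4, 275.6]
tool_rot: [-3.141, -0.003, -2.784]
ft_force: [-0.0, -0.5, 0.6]
width: -0.001
```

```bash
python3 - <<'E'
from h import *
import pickle
st=bot.state(); i=bot.camera_info("wrist"); im=bot.read_camera("wrist")
pickle.dump((st,i,im),open("w1.pkl","wb")); print(st["eef_pos"],st["tool_rot"],bot.tip_reach,st["clock"],i["position"])
cv2.imwrite("pics/w1.png",cv2.resize(im[:,:,::-1],(800,600),interpolation=cv2.INTER_CUBIC))
E
```

```text
[503.86393499 161.36357399 275.62343927] [-3.14072703e+00 -2.76346457e-03 -2.78380012e+00] 173.4 2.2667 [430.95084956 135.09943102 244.54408113]
```

View pics/w1.png

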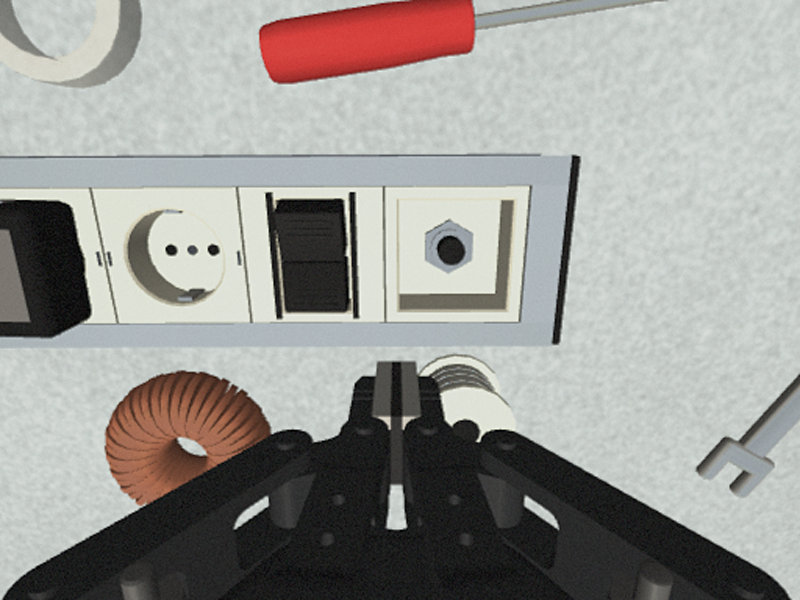

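The wrist view is clear. The rocker is at (315,255) and the key top at (451,249). Module borders are at u≈384 (top) to 385, and the well mouth spans (398,198) to (517,310). The screwdriver and tape roll are clear of the unit.

```bash
python3 - <<'E'
from h import *
import pickle
st,i,im=pickle.load(open("w1.pkl","rb")); s=.64
P={k:onz(i,((u+.5)*s-.5,(v+.5)*s-.5),z) for k,(u,v,z) in dict(A=(532,186,62),B=(520,322,62),C=(384,187,62),D=(385,323,62),E=(238,187,62),F=(251,323,62),G=(91,188,62),H=(118,323,62),e1=(578,156,62),e2=(556,344,62),
 key=(452,249,53),pivot=(312,262,64),w1=(398,198,62),w2=(517,198,62),w3=(398,310,62),w4=(517,310,62)).items()}
n=np.mean([P[a]-P[b] for a,b in ("AG","BH")],0); yaw=np.arctan2(-n[0],n[1]); print("yaw",yaw, [np.arctan2(-(P[a]-P[b])[0],(P[a]-P[b])[1]) for a,b in ("AG","BH")])
ux=np.array([np.cos(yaw),np.sin(yaw),0]); uy=np.array([-np.sin(yaw),np.cos(yaw),0])
O=np.array([493,90,0])
for k,p in P.items(): print(k,p.round(1),"unit",((p-O)@ux).round(1),((p-O)@uy).round(1))
E
```

```text
yaw 0.3614437966723121 [np.float64(0.3621251819727887), np.float64(0.360761849879469)]
A [423. 189.  62.] unit -30.5 117.4
B [476.4 209.   62. ] unit 26.6 117.1
C [443.7 134.6  62. ] unit -30.3 59.1
D [497.3 154.6  62. ] unit 26.9 58.9
E [463.9  80.7  62. ] unit -30.5 1.6
F [517.6 100.3  62. ] unit 26.7 1.0
G [484.6  26.4  62. ] unit -30.4 -56.5
H [537.8  46.5  62. ] unit 26.5 -56.6
e1 [406.6 200.7  62. ] unit -41.7 134.1
e2 [480.3 228.1  62. ] unit 36.9 133.7
key [458.5 170.9  53. ] unit -3.7 87.8
pivot [482.  117.2  64. ] unit -0.7 29.3
w1 [445.8 141.2  62. ] unit -26.1 64.6
w2 [429.2 185.4  62. ] unit -25.9 111.8
w3 [489.8 157.7  62. ] unit 20.9 64.5
w4 [471.9 205.4  62. ] unit 21.1 115.4
```

Sizes match: modules are 57 mm at a 58 mm pitch and the yaw is 0.361. Targets are near half (465,112), far half (496,123) and key (460,171.6). The finger's yaw is already aligned, so I'm moving over the near half.

step_arm(
  plan=[
    {"linear":[-0.039,-0.05,0],"rot":[0,0,0.003]},
    {"linear":[-0.039,-0.05,0],"rot":[0,0,0.003]},
    {"linear":[-0.039,-0.05,0],"rot":[0,0,0.003]},
    {"linear":[-0.039,-0.05,-0.01],"rot":[0,0,0.003]},
    {"linear":[-0.039,-0.05,-0.02],"rot":[0,0,0.003]},
    {"linear":[-0.039,-0.05,-0.024],"rot":[0,0,0.003]},
    {"linear":[-0.039,-0.05,-0.024],"rot":[0,0,0.003]},
    {"linear":[-0.039,-0.05,-0.024],"rot":[0,0,0.003]},
  ],
)

```text
clock: 2.98
eef_pos: [465.5, 110.1, 253.4]
tool_rot: [-3.142, 0.0, -2.783]
ft_force: [-0.0, -0.4, -0.2]
width: 0.001
```

```bash
python3 - <<'E'
from h import *
st=bot.state(); print(st["eef_pos"],st["tool_rot"],st["ft_force"])
im=bot.read_camera("wrist")
cv2.imwrite("pics/w2.png",cv2.resize(im[:,:,::-1],(800,600),interpolation=cv2.INTER_CUBIC))
E
```

```text
[465.46592628 110.1308705  253.42723749] [-3.14155783e+00  4.91784087e-04 -2.78342519e+00] [-0.04350715 -0.41942563 -0.20667012]
```

View pics/w2.png

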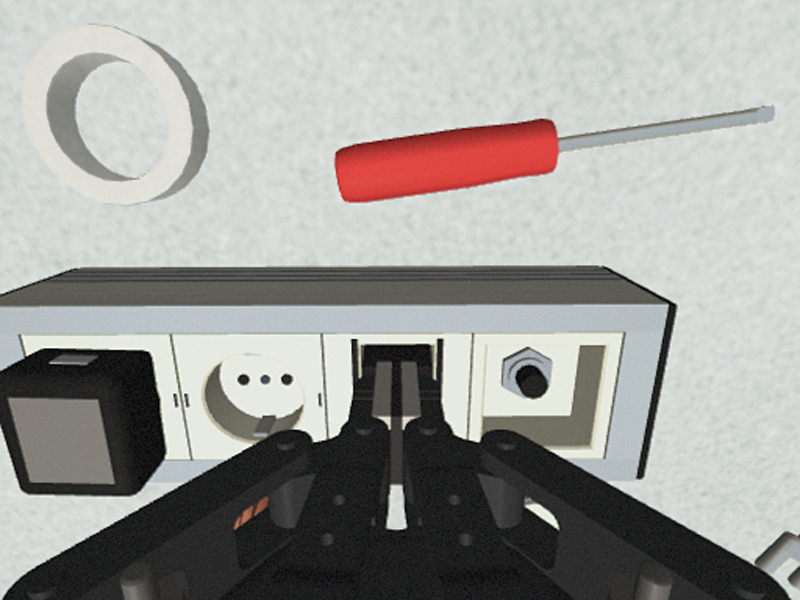

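The fingertip (373–418, 362) sits over the middle of the rocker's raised near half (362–435). Pressing down.

step_arm(
  plan=[
    {"linear":[0,0.001,-0.004],"rot":[0,0,0]},
    {"linear":[0,0.001,-0.007],"rot":[0,0,0]},
    {"linear":[0,0.001,-0.01],"rot":[0,0,0]},
    {"linear":[0,0.001,-0.012],"rot":[0,0,0]},
    {"linear":[0,0.001,-0.014],"rot":[0,0,0]},
    {"linear":[0,0.001,-0.014],"rot":[0,0,0]},
    {"linear":[0,0.001,-0.014],"rot":[0,0,0]},
  ],
)

```text
clock: 3.62
eef_pos: [464.9, 111.3, 239.3]
tool_rot: [-3.141, -0.001, -2.782]
ft_force: [-6.0, -0.7, 13.5]
width: 0.0
```

step_arm(
  plan=[
    {"linear":[0,0,-0.001],"rot":[0,0,0]},
    {"linear":[0,0,-0.001],"rot":[0,0,0]},
    {"linear":[0,0,-0.001],"rot":[0,0,0]},
  ],
)

```text
clock: 3.87
eef_pos: [464.9, 111.4, 239.1]
tool_rot: [-3.141, -0.001, -2.782]
ft_force: [-10.8, -2.0, 24.5]
width: 0.002
```

Firm stop at tip height 65.7 mm, as expected (66). Lifting and moving above the well, with a look.

step_arm(
  plan=[
    {"linear":[0,0,0.03],"rot":[0,0,0]},
    {"linear":[0,0,0.035],"rot":[0,0,0]},
    {"linear":[-0.005,0.06,0.035],"rot":[0,0,0.002]},
    {"linear":[-0.005,0.06,0.035],"rot":[0,0,0.002]},
    {"linear":[-0.005,0.06,0.03],"rot":[0,0,0.002]},
    {"linear":[-0.005,0.06,0.03],"rot":[0,0,0.002]},
    {"linear":[-0.005,0.06,0.03],"rot":[0,0,0.002]},
  ],
)

```text
clock: 4.45
eef_pos: [460.1, 171.4, 267.4]
tool_rot: [-3.141, -0.001, -2.78]
ft_force: [-0.7, -0.9, 0.7]
width: -0.002
```

```bash
python3 - <<'E'
from h import *
st=bot.state(); print(st["eef_pos"],st["tool_rot"],st["ft_force"])
im=bot.read_camera("wrist")
cv2.imwrite("pics/w3.png",cv2.resize(im[:,:,::-1],(800,600),interpolation=cv2.INTER_CUBIC))
E
```

```text
[460.07344269 171.42457173 267.44110908] [-3.14131338e+00 -8.09514735e-04 -2.78029129e+00] [-0.71846127 -0.86547449  0.68140982]
```

View pics/w3.png

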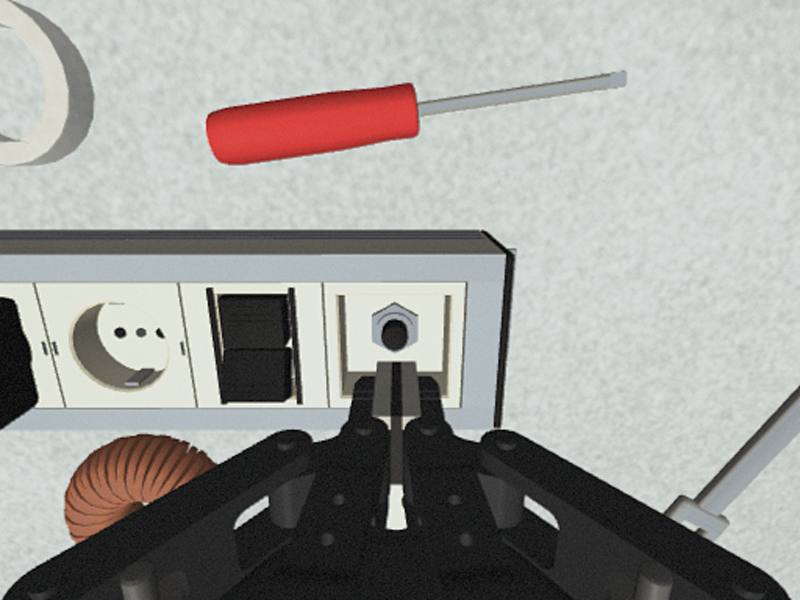

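The rocker now stands off, with the far half (220–292, 348–403) raised. The key (396,333) is in line with the finger (396). Pressing the key.

step_arm(
  plan=[
    {"linear":[0,0,-0.02],"rot":[0,0,0]},
    {"linear":[0,0,-0.03],"rot":[0,0,0]},
    {"linear":[0,0,-0.036],"rot":[0,0,0]},
    {"linear":[0,0,-0.039],"rot":[0,0,0]},
    {"linear":[0,0,-0.042],"rot":[0,0,0]},
    {"linear":[0,0,-0.045],"rot":[0,0,0]},
    {"linear":[0,0,-0.047],"rot":[0,0,0]},
    {"linear":[0,0,-0.048],"rot":[0,0,0]},
    {"linear":[0,0,-0.048],"rot":[0,0,0]},
    {"linear":[0,0,-0.048],"rot":[0,0,0]},
  ],
)

```text
clock: 5.33
eef_pos: [460.3, 171.7, 220.1]
tool_rot: [3.141, 0.001, -2.781]
ft_force: [-0.0, -0.5, 0.3]
width: 0.0
```

step_arm(
  plan=[
    {"linear":[0,0,-0.001],"rot":[0,0,0]},
    {"linear":[0,0,-0.002],"rot":[0,0,0]},
    {"linear":[0,0,-0.002],"rot":[0,0,0]},
  ],
)

```text
clock: 5.58
eef_pos: [460.4, 171.8, 219.0]
tool_rot: [3.142, 0.001, -2.78]
ft_force: [-4.6, -1.4, 14.8]
width: 0.001
```

step_arm(
  plan=[
    {"linear":[0,0,-0.001],"rot":[0,0,0]},
    {"linear":[0,0,-0.001],"rot":[0,0,0]},
    {"linear":[0,0,-0.001],"rot":[0,0,0]},
    {"linear":[0,0,-0.001],"rot":[0,0,0]},
  ],
)

```text
clock: 5.92
eef_pos: [460.3, 171.8, 218.8]
tool_rot: [3.141, 0.001, -2.78]
ft_force: [-8.2, -1.4, 24.1]
width: 0.0
```

Firm stop at tip height 45.5 mm (expected 46). Retracting and moving over the far half.

step_arm(
  plan=[
    {"linear":[0,0,0.03],"rot":[0,0,0]},
    {"linear":[0,0,0.051],"rot":[0,0,0]},
    {"linear":[0,0,0.051],"rot":[0,0,0]},
    {"linear":[0.036,-0.0485,0.051],"rot":[0,0,0]},
    {"linear":[0.036,-0.0485,0.051],"rot":[0,0,0]},
    {"linear":[0.036,-0.0485,0.051],"rot":[0,0,0]},
    {"linear":[0.036,-0.0485,0.051],"rot":[0,0,0]},
  ],
)

```text
clock: 6.5
eef_pos: [496.4, 122.5, 267.5]
tool_rot: [3.141, -0.0, -2.783]
ft_force: [-0.7, 0.8, -0.2]
width: -0.002
```

```bash
python3 - <<'E'
from h import *
st=bot.state(); print(st["eef_pos"],st["tool_rot"],st["ft_force"])
im=bot.read_camera("wrist")
cv2.imwrite("pics/w4.png",cv2.resize(im[:,:,::-1],(800,600),interpolation=cv2.INTER_CUBIC))
E
```

```text
[496.44463917 122.47440214 267.49427018] [ 3.14137622e+00 -1.90725851e-04 -2.78277844e+00] [-0.70789837  0.75203186 -0.19476057]
```

View pics/w4.png

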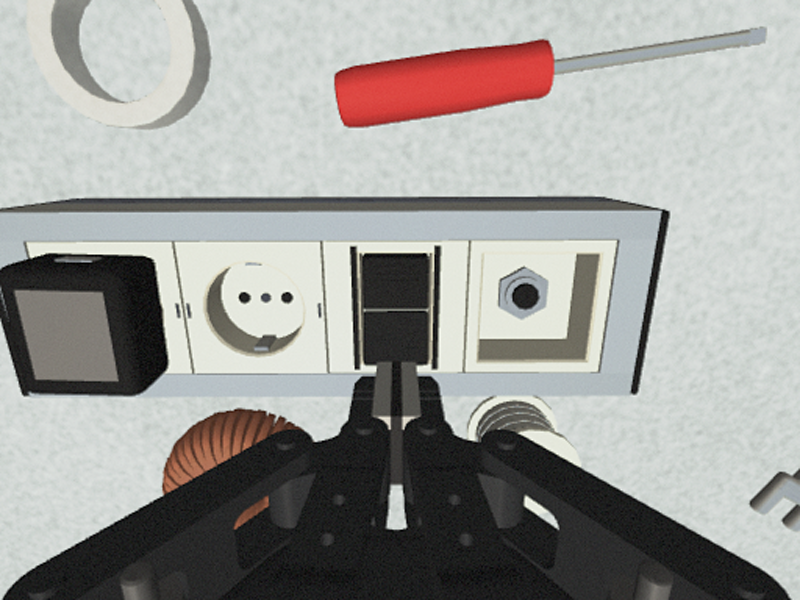

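The key (524,293) is now low in its nut, the rocker is off and its far half is in line with the finger. Pressing the far half.

step_arm(
  plan=[
    {"linear":[0,0.001,-0.014],"rot":[0,0,0.002]},
    {"linear":[0,0.001,-0.018],"rot":[0,0,0.002]},
    {"linear":[0,0.001,-0.021],"rot":[0,0,0.002]},
    {"linear":[0,0.001,-0.024],"rot":[0,0,0.002]},
    {"linear":[0,0.001,-0.026],"rot":[0,0,0.002]},
    {"linear":[0,0.001,-0.028],"rot":[0,0,0.002]},
    {"linear":[0,0.001,-0.029],"rot":[0,0,0.002]},
    {"linear":[0,0.001,-0.029],"rot":[0,0,0.002]},
    {"linear":[0,0.001,-0.029],"rot":[0,0,0.002]},
  ],
)

```text
clock: 7.3
eef_pos: [496.7, 124.4, 239.4]
tool_rot: [3.141, 0.002, -2.779]
ft_force: [1.7, 2.0, 3.9]
width: -0.0
```

step_arm(
  plan=[
    {"linear":[0,0,-0.001],"rot":[0,0,0]},
    {"linear":[0,0,-0.0015],"rot":[0,0,0]},
    {"linear":[0,0,-0.002],"rot":[0,0,0]},
    {"linear":[0,0,-0.002],"rot":[0,0,0]},
  ],
)

```text
clock: 7.63
eef_pos: [496.7, 124.4, 239.1]
tool_rot: [3.142, 0.002, -2.778]
ft_force: [-5.4, 1.8, 24.4]
width: -0.003
```

Firm stop at the same height as before (239.1). Retracting up, and a little away from the robot, to view the whole.

step_arm(
  plan=[
    {"linear":[0,0,0.03],"rot":[0,0,0]},
    {"linear":[0,0,0.06],"rot":[0,0,0]},
    {"linear":[0.01,0.01,0.07],"rot":[0,0,0]},
    {"linear":[0.02,0.01,0.07],"rot":[0,0,0]},
    {"linear":[0.02,0.01,0.07],"rot":[0,0,0]},
    {"linear":[0.02,0.01,0.07],"rot":[0,0,0]},
    {"linear":[0.02,0.01,0.07],"rot":[0,0,0]},
  ],
)

```text
clock: 8.22
eef_pos: [515.4, 133.3, 305.2]
tool_rot: [-3.141, -0.004, -2.78]
ft_force: [-0.3, -0.6, 0.0]
width: -0.002
```

```bash
python3 - <<'E'
from h import *
st=bot.state(); print(st["eef_pos"],st["clock"],st["ft_force"])
im=bot.read_camera("wrist")
cv2.imwrite("pics/w5.png",cv2.resize(im[:,:,::-1],(800,600),interpolation=cv2.INTER_CUBIC))
E
```

```text
[515.41494992 133.31647819 305.22452002] 8.2167 [-0.34558439 -0.55662078  0.03951665]
```

View pics/w5.png

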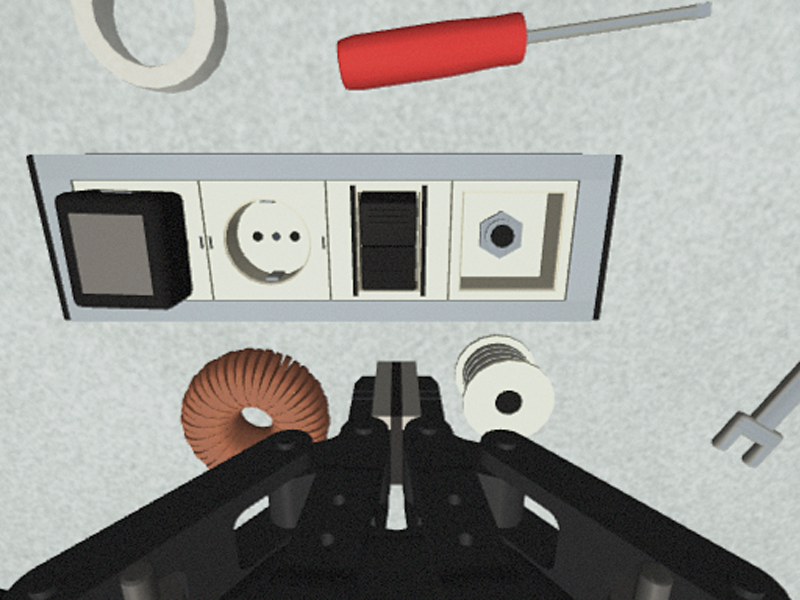

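The rocker is back on, with its near half raised and its fold at (388,247). The key (501,236) is low in its nut, and the charger and the bystanders in view are in place. Nothing is being touched, so I'm handing in.

```bash
python3 -c "
from cell import bot
print(bot.job_done())"
```

```text
the job is handed in; nothing more can be done
None
```

I pressed the rocker's near half down to off, pressed the reset key home in the well, then pressed the far half back to on. The job is handed in; the clock stood at about 8.2 s just before.

- **Rocker:** each press ended on a firm stop at about 24 N, with the fingertip at 65.7 mm (expected 66 mm).
- **Reset key:** it also ended on a firm stop at about 24 N, with the fingertip at 45.4 mm (expected 46 mm). The first press showed almost no force because it was about 1 mm short of the stop, so I pressed further until the force rose.
- **Last picture:** the rocker is on, the key is low in its nut and the charger is in its socket. The tape roll, screwdriver, toroid, spool and spanner look undisturbed, and the arm is clear of everything. The multimeter was out of view, but the arm never came down near it.

No check failed or disagreed. The joint angles can't be read directly, so the results rest on the stop heights, the forces and the pictures.

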